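# Nest the clay pots on the saucer

## Robot

A 6-joint arm with a two-finger parallel gripper is mounted at the origin on the work surface. World frame = base frame: x ahead of the robot, y to its left, z up, the work surface at z = 0. Lengths are in m, angles in rad, forces in N, time in s.
With the tool pointing down it reaches from about 0.25 to 0.8 m from the base axis. Payload 8.5 kg.
Tool frame: the origin (TCP) lies between the finger pads; the fingertips stand 17 mm ahead of it and the grasp point (between the pads) lies 2 mm behind it; z points along the fingers, y is the direction in which the jaws open and shut (so a half turn about z gives the same grasp; the last joint's range is limited). The gripper opens to 85 mm and grips with 20 to 120 N. Pads are 22 mm wide; open, the fingers measure 114 mm over their backs; the gripper's body (76 mm by 85 mm) begins 54 mm behind the grasp point. The pads swing forward as they close: fully open they stand 13 mm farther back than shut.
Start: joints at [1.208, 0.238, -0.013, 1.319, 0, 1.571], TCP at [0.186, 0.491, 0.248] pointing down, gripper open.
Joint ranges: [-2.66, 2.66], [-1.03, 1.9], [-1.14, 1.46], [-1.82, 2.27], [-1.45, 1.34], [-3.14, 3.14]. Speed limits (rad/s): [2.22, 2.22, 2.79, 3.14, 3.14, 3.14].

## Interface

Orientations are given as a 3x3 rotation matrix whose columns are the frame's x, y, z axes.
In Python, from plant import bot gives the robot as it stands. The module is installed in compiled form; this text tells all that it offers.
- The arm moves only by the tool apply_moves, never from a script. Its argument "steps" is a list that holds one entry, the list of rows, each a list of 7 numbers: the shift along the tool's x, y, z in m, then the turn, a rotation vector about the tool's x, y, z in degrees, then the opening, from -1 (shut) to 1 (fully open). In form: [[[tx, ty, tz, ax, ay, az, fingers], ...]]. A call has exactly 5 rows; each row shifts and turns the pose as measured when the row begins, along the tool's axes as they then stand; what a row does not reach is not made up. A row lasts 1/8 s, in which the tool goes at most 62.5 mm and 10.7 degrees, less where a joint would pass 70% of its speed; a pose out of reach is approached as far as the arm can. A call is refused whole if a number of a shift passes 0.0625 or a number of a turn 10.7, either way. A call with a gripper value outside its range is refused whole. The fingers move at their own pace and stop on an object; "newtons" is the grip in N (left out, the last holds). Time passes only in rows, so rows that do not move let the fingers close, or fill a call up. It gives the time, the measured TCP pose, the force and the opening at its end, in the units of the state.
- bot.get_state(): the state, without advancing time (a new reading comes with each control period).
- bot.grab_frame(name): name is "scene" or "top"; returns a dict with "pixels" (400x640x3 uint8, blue, green, red), "mtx" (3x3 intrinsics, pixels), "D" ([k1, k2, p1, p2, k3] as OpenCV has them; the pictures are not rectified), "extrinsics" (4x4, takes a point from camera to world coordinates). Camera axes: x right, y down, z forward; pixel columns grow to the right and rows downward; lengths in m; the calibration is good to about 2 mm. A picture is of the moment at which its call begins. There is no depth.
- bot.close_job(): hands the job in, once; it reports no verdict.
The state is a dict: "time": time; "joint_positions": joint angles; "dq": joint speeds; "tau": joint torques, N m; "tcp_pos": TCP position; "tool_rot": TCP orientation; "wrist_force": force on the tool from outside, world axes, zero at the start; "wrist_torque": the same for the moment, N m; "finger_gap": finger opening in m.
Only numpy, scipy, OpenCV 4.12 (cv2) and the standard library are available. Lean on these libraries where they do the work, as an engineer would, in place of code of your own. Each camera call takes 0.05 s, during which the arm holds its last target. There are 200 camera calls.

## Task

Put the four round clay pots together on the ceramic saucer: stand the largest upright in the middle of the saucer, then, one pot at a time, nest the next smaller into the one before, down to the smallest, each fully in with its collar resting level on the rim below. Leave the lopper, marker stick, steel tin and square pot where they are.

Things in the scene. Friction and masses are not known exactly. Their poses are not given: they have to be found in the camera images.
- pot68_c (a point): largest of four round open terracotta pots, 68 mm across and 68 mm high. Top 18 mm: upright collar 68 mm in diameter (grasp it there); below, a cone 55 mm wide narrowing to 44 mm at the foot. Mouth 50 mm inside. Upright, loose, 150 g. Point: on its axis, half-way up; z up.
- pot58_c (a point): second largest of four round open terracotta pots, 58 mm across and 58 mm high. Top 18 mm: upright collar 58 mm in diameter (grasp it there); below, a cone 45 mm wide narrowing to 36 mm at the foot. Mouth 40 mm inside. Seated in the 68 mm pot, its collar rests on that rim and its centre is 23 mm above that pot's centre. Upright, loose, 100 g. Point: on its axis, half-way up; z up.
- pot48_c (a point): third largest of four round open terracotta pots, 48 mm across and 48 mm high. Top 18 mm: upright collar 48 mm in diameter (grasp it there); below, a cone 35 mm wide narrowing to 28 mm at the foot. Mouth 30 mm inside. Seated in the 58 mm pot, its collar rests on that rim and its centre is 23 mm above that pot's centre. Upright, loose, 65 g. Point: on its axis, half-way up; z up.
- pot38_c (a point): smallest of four round open terracotta pots, 38 mm across and 38 mm high. Top 18 mm: upright collar 38 mm in diameter (grasp it there); below, a cone 25 mm wide narrowing to 20 mm at the foot. Mouth 20 mm inside. Seated in the 48 mm pot, its collar rests on that rim and its centre is 23 mm above that pot's centre. Upright, loose, 40 g. Point: on its axis, half-way up; z up.
- saucer: round blue glazed ceramic saucer, fixed, 120 mm across the rim, 16 mm high, flat inside floor about 80 mm wide and 6 mm above the bench. Origin: centre of its underside, on the bench; z up.
- lopper: bystander: closed steel lopper lying along x at the left, 440 mm long, two dark grips. Origin: near its middle, on the bench.
- marker: bystander: flat wooden plant marker stick 140 x 20 x 5 mm, lying down, pointed at one end. Origin: near its middle, on the bench; x along it.
- tin: bystander: closed round steel tin with a lid, 51 mm across, 52 mm high. Origin: centre of its underside.
- sqpot: bystander: square black plastic pot, 62 mm wide, 55 mm high. Origin: centre of its underside.
There are look-alikes about, which are no part of the job. What is shaped like the part that bears pot58_c but green or purple is not meant.

How it is judged:
By the outcome, as a careful person would: the job done as asked, in the order asked, and still so for the second after the job is handed in, with the robot touching nothing.
It also fails if it takes over 136 s, if anything falls off the work surface, if the arm or the gripper's body presses on something with over 40 N, if the wrist force passes 120 N, or if a joint passes its speed limit or range.

## Working session

There is one attempt and no reset: what is moved stays moved. The work goes in short steps, Python scripts to look and compute and a tool call to move; the robot and the scene stay as the last step left them, time stands still between calls to the robot, and variables do not carry over. Pictures are saved under pics/ and viewed, about 12 in all and at most 16, crops included, and the job is handed in when it is done.

Besides the shell and the picture viewer there is one more tool, called after ">>>" as name(argument=value, ...) on one line, values as JSON. apply_moves: Moves the arm, as the interface text tells. Its arguments: {"type":"object","properties":{"steps":{"type":"array","items":{"type":"array","items":{"type":"array","items":{"type":"number"}}}},"newtons":{"type":"number"}},"required":["steps"]}

```bash
mkdir -p pics; cat > h.py <<'E'
import numpy as np, cv2
from plant import bot
def grab(n,save=None):
    f=bot.grab_frame(n); f['pixels']=np.ascontiguousarray(f['pixels'])
    if save: cv2.imwrite('pics/'+save,f['pixels'])
    return f
def ray(f,uv):
    p=cv2.undistortPoints(np.array([[uv]],float),f['mtx'],np.array(f['D'],float))[0,0]
    E=np.array(f['extrinsics']); return E[:3,3],E[:3,:3]@np.array([p[0],p[1],1])
def plane(f,uv,z):
    o,d=ray(f,uv); return o+d*(z-o[2])/d[2]
def proj(f,P):
    E=np.linalg.inv(np.array(f['extrinsics']));r,_=cv2.Rodrigues(E[:3,:3])
    return cv2.projectPoints(np.array(P,float).reshape(-1,1,3),r,E[:3,3],f['mtx'],np.array(f['D'],float))[0].reshape(-1,2)
E
python3 - <<'E'
from h import *
for n in('top','scene'):
    f=grab(n,n+'0.png');print(n,np.round(f['extrinsics'],3),f['mtx'],f['D'])
print(bot.get_state())
E
```

```text
top [[-0.025 -0.989  0.145  0.318]
 [-1.     0.026  0.004  0.13 ]
 [-0.008 -0.145 -0.989  1.562]
 [ 0.     0.     0.     1.   ]] [[484.8291744    0.         307.77123205]
 [  0.         484.8291744  201.35586679]
 [  0.           0.           1.        ]] [-0.09385233  0.          0.          0.          0.        ]
scene [[ 0.875  0.349 -0.336  0.909]
 [ 0.484 -0.659  0.576 -0.532]
 [-0.02  -0.666 -0.746  0.923]
 [ 0.     0.     0.     1.   ]] [[365.29372887   0.         315.50336767]
 [  0.         365.29372887 195.23204049]
 [  0.           0.           1.        ]] [0.00670481 0.         0.         0.         0.        ]
{'time': 0.1, 'joint_positions': array([ 1.20798602e+00,  2.38727205e-01, -1.41817545e-02,  1.31923374e+00,
        5.84915882e-06,  1.57080900e+00]), 'dq': array([ 0.00067216, -0.00057856,  0.00235474, -0.00122681,  0.00056804,
        0.00189337]), 'tau': array([-7.71102691e-05, -5.39718676e+01,  3.46998596e+01,  1.34322688e-02,
        5.67862276e-05,  1.06991502e-05]), 'tcp_pos': array([0.18619038, 0.49047673, 0.24773396]), 'tool_rot': array([[-9.34898632e-01,  3.54914518e-01, -4.83300856e-04],
       [ 3.54914847e-01,  9.34897787e-01, -1.25665416e-03],
       [ 5.83209442e-06, -1.34637491e-03, -9.99999094e-01]]), 'wrist_force': array([-0.1755332 ,  1.29244739, -0.02141202]), 'wrist_torque': array([0.00766434, 0.01982598, 0.01842728]), 'finger_gap': 0.08532686099533562}
```

View pics/top0.png

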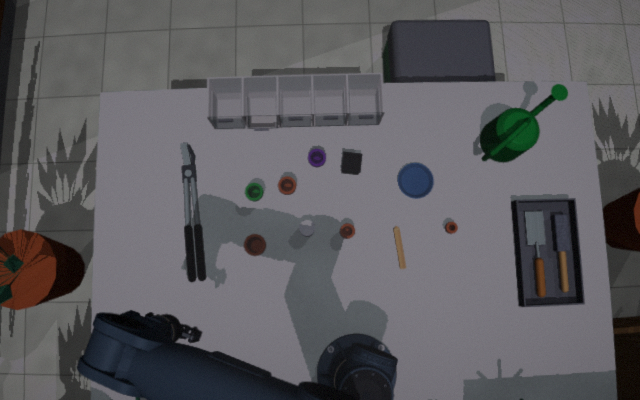

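View pics/scene0.png

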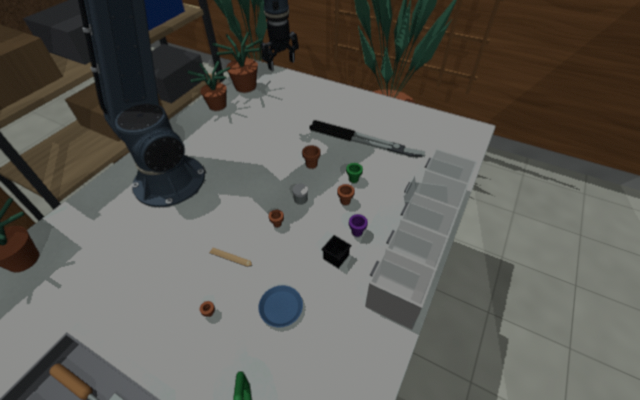

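```bash
cat >> h.py <<'E'
def blobs(f,kind,amin=25):
    b=f['pixels'].astype(int);hsv=cv2.cvtColor(f['pixels'],cv2.COLOR_BGR2HSV);H,S,V=[hsv[...,i].astype(int) for i in range(3)]
    m=((H<13)|(H>172))&(S>85)&(V>25) if kind=='terra' else (H>98)&(H<118)&(S>85)&(V>50)
    m=cv2.morphologyEx(m.astype(np.uint8),cv2.MORPH_CLOSE,np.ones((3,3),np.uint8))
    out=[]
    for c in cv2.findContours(m,cv2.RETR_EXTERNAL,cv2.CHAIN_APPROX_NONE)[0]:
        a=cv2.contourArea(c)
        if a<amin: continue
        x,y,w,h=cv2.boundingRect(c); mo=cv2.moments(c)
        out.append((a,np.array([mo['m10']/a,mo['m01']/a]),(x,y,w,h)))
    return out
E
python3 - <<'E'
from h import *
for n in('top','scene'):
    f=grab(n)
    for k in('terra','blue'):
        for a,c,bb in blobs(f,k):
            if n=='top' and not(200<c[0]<500 and 120<c[1]<270): continue
            if n=='scene' and not(190<c[0]<400 and 130<c[1]<340): continue
            print(n,k,a,c.round(1),bb,'z.05',plane(f,c,.05)[:2].round(3),'z.015',plane(f,c,.015)[:2].round(3))
t=cv2.imread('pics/top0.png');cv2.imwrite('pics/c.png',cv2.resize(t[135:265,230:470],None,fx=3.3,fy=3.3,interpolation=cv2.INTER_CUBIC))
E
```

```text
top terra 297.0 [254.4 244.5] (245, 235, 20, 20) z.05 [0.408 0.306] z.015 [0.41 0.31]
top terra 139.5 [347.2 230.4] (341, 224, 14, 14) z.05 [0.445 0.015] z.015 [0.448 0.013]
top terra 86.0 [451.1 227.2] (446, 222, 11, 11) z.05 [ 0.446 -0.312] z.015 [ 0.449 -0.323]
top terra 220.0 [286.8 184.9] (278, 177, 18, 17) z.05 [0.594 0.201] z.015 [0.6   0.203]
top blue 921.5 [415.1 180.1] (398, 163, 35, 35) z.05 [ 0.599 -0.207] z.015 [ 0.605 -0.214]
scene terra 146.5 [206.8 308.3] (200, 301, 14, 15) z.05 [ 0.459 -0.321] z.015 [ 0.44  -0.313]
scene terra 164.5 [275.9 217.2] (269, 210, 15, 17) z.05 [0.453 0.007] z.015 [0.435 0.029]
scene terra 223.5 [345.4 193.2] (338, 184, 16, 21) z.05 [0.597 0.195] z.015 [0.584 0.224]
scene terra 258.0 [311.  155.6] (303, 146, 17, 22) z.05 [0.411 0.3  ] z.015 [0.391 0.333]
scene blue 1346.0 [280.4 306. ] (259, 286, 44, 41) z.05 [ 0.619 -0.228] z.015 [ 0.607 -0.216]
```

View pics/c.png

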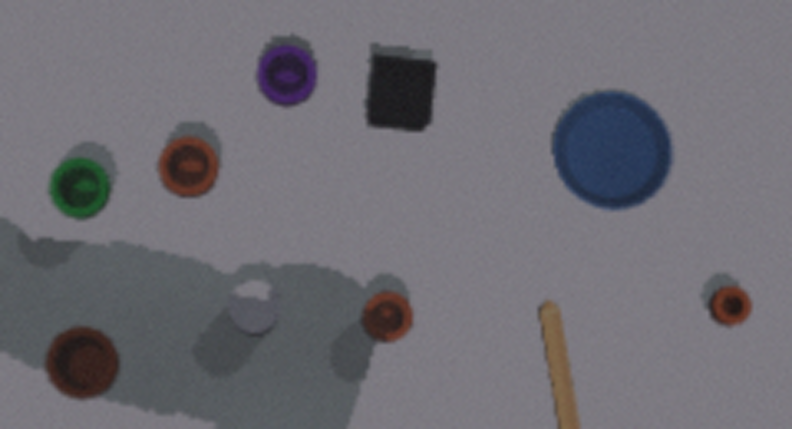

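>>> apply_moves(steps=[[[0,0,0,0,0,-10.4,1],[0,0,0,0,0,-10.4,1],[-0.045,-0.04,0,0,0,0,1],[-0.045,-0.04,0,0,0,0,1],[-0.045,-0.04,0,0,0,0,1]]], newtons=40)

```text
time: 0.82
tcp_pos: [0.3233, 0.3721, 0.2467]
tool_rot: [[-1.0, -0.021, -0.001], [-0.021, 1.0, -0.002], [0.001, -0.002, -1.0]]
wrist_force: [1.2, 1.2, -0.2]
finger_gap: 0.0852
```

>>> apply_moves(steps=[[[-0.042,-0.033,0.02,0,0,-1.2,1],[-0.042,-0.033,0.04,0,0,0,1],[0,0,0.04,0,0,0,1],[0,0,0.03,0,0,0,1],[0,0,0,0,0,0,1]]])

```text
time: 1.45
tcp_pos: [0.4119, 0.3056, 0.1168]
tool_rot: [[-0.999, -0.035, 0.001], [-0.035, 0.999, -0.0], [-0.001, -0.0, -1.0]]
wrist_force: [0.5, -1.1, 0.1]
finger_gap: 0.0856
```

```bash
python3 - <<'E'
from h import *
f=grab('scene');p=bot.get_state()['tcp_pos'];print(p)
u=proj(f,[.4075,.305,.07])[0];x,y=u.astype(int);print(u,proj(f,[p]))
cv2.imwrite('pics/s1.png',cv2.resize(f['pixels'][y-55:y+45,x-60:x+60],None,fx=5,fy=5,interpolation=cv2.INTER_CUBIC))
for a,c,bb in blobs(f,'terra'):
    if 295<c[0]<330 and 130<c[1]<170: print(a,c,bb)
E
```

```text
[0.41246085 0.30621937 0.11812361]
[310.74428761 150.19893991] [[311.75743234 139.76982101]]
245.0 [311.1877551  155.82244898] (302, 146, 18, 22)
```

View pics/s1.png

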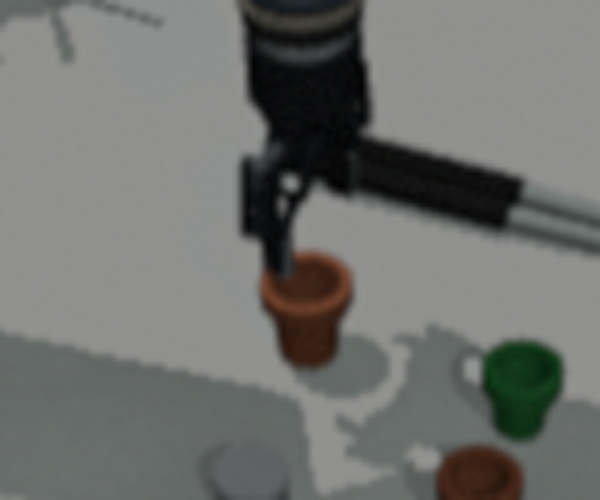

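```bash
python3 - <<'E'
from h import *
f=grab('scene')
for z in(.095,.1,.105,.11,.115):print(z,proj(f,[[.412,.306-.043,z],[.412,.306-.057,z]]).round(1))
E
```

```text
0.095 [[305.6 152.3]
 [303.5 154.8]]
0.1 [[305.5 151.2]
 [303.5 153.6]]
0.105 [[305.5 150.1]
 [303.4 152.5]]
0.11 [[305.4 148.9]
 [303.3 151.4]]
0.115 [[305.4 147.8]
 [303.3 150.3]]
```

>>> apply_moves(steps=[[[0.005,0,0,0,0,2,1],[0,0,0.03,0,0,0,1],[0,0,0.015,0,0,0,1],[0,0,0,0,0,0,1],[0,0,0,0,0,0,1]]])

```text
time: 2.17
tcp_pos: [0.4113, 0.311, 0.0806]
tool_rot: [[-1.0, -0.003, 0.013], [-0.003, 1.0, 0.009], [-0.013, 0.009, -1.0]]
wrist_force: [-0.8, 0.2, 0.3]
finger_gap: 0.0853
```

>>> apply_moves(steps=[[[0,0,0,0,0,0,1],[0,0,0,0,0,0,1],[0,0,0,0,0,0,1],[0,0,0,0,0,0,1],[0,0,0,0,0,0,1]]])

```text
time: 2.8
tcp_pos: [0.4122, 0.3115, 0.0823]
tool_rot: [[-1.0, -0.003, 0.015], [-0.002, 1.0, 0.011], [-0.015, 0.011, -1.0]]
wrist_force: [0.7, -0.6, 0.3]
finger_gap: 0.0854
```

```bash
python3 - <<'E'
from h import *
s=bot.get_state();print(s['joint_positions'].round(3),s['tcp_pos'],s['wrist_force'])
E
```

```text
[ 0.648  0.325 -0.346  0.881 -0.001  0.645] [0.41220399 0.31151604 0.08234895] [ 0.65384187 -0.59917064  0.27138399]
```

>>> apply_moves(steps=[[[0.004,-0.006,0.005,0.6,0.8,0,1],[0,0,0.01,0,0,0,1],[0,0,0.01,0,0,0,1],[0,0,0,0,0,0,1],[0,0,0,0,0,0,1]]])

```text
time: 3.42
tcp_pos: [0.4075, 0.3047, 0.0546]
tool_rot: [[-1.0, -0.002, -0.001], [-0.002, 1.0, -0.002], [0.001, -0.002, -1.0]]
wrist_force: [0.9, -2.0, -0.3]
finger_gap: 0.0855
```

>>> apply_moves(steps=[[[0,0,0,0,0,0,-1],[0,0,0,0,0,0,-1],[0,0,0,0,0,0,-1],[0,0,0,0,0,0,-1],[0,0,0,0,0,0,-1]]], newtons=40)

```text
time: 4.05
tcp_pos: [0.4078, 0.305, 0.0553]
tool_rot: [[-1.0, -0.003, -0.0], [-0.003, 1.0, -0.001], [0.0, -0.001, -1.0]]
wrist_force: [-0.3, 0.1, -0.2]
finger_gap: 0.0671
```

>>> apply_moves(steps=[[[0,0,0,0,0,0,-1],[0,0,0,0,0,0,-1],[0,0,-0.02,0,0,0,-1],[0,0,-0.04,0,0,0,-1],[0,0,-0.05,0,0,0,-1]]])

```text
time: 4.68
tcp_pos: [0.4056, 0.3035, 0.164]
tool_rot: [[-1.0, -0.003, -0.007], [-0.003, 1.0, -0.006], [0.007, -0.006, -1.0]]
wrist_force: [1.4, -0.1, -2.4]
finger_gap: 0.0674
```

>>> apply_moves(steps=[[[-0.02,-0.05,0,-0.3,-0.4,0,-1],[-0.02,-0.05,0,0,0,0,-1],[-0.02,-0.05,0,0,0,0,-1],[-0.02,-0.05,0,0,0,0,-1],[-0.02,-0.05,0,0,0,0,-1]]])

```text
time: 5.3
tcp_pos: [0.5112, 0.052, 0.1685]
tool_rot: [[-1.0, -0.011, 0.009], [-0.011, 1.0, 0.005], [-0.009, 0.005, -1.0]]
wrist_force: [0.6, 1.6, -1.4]
finger_gap: 0.0667
```

>>> apply_moves(steps=[[[-0.02,-0.05,0,0,0,0,-1],[-0.02,-0.05,0,0,0,0,-1],[-0.02,-0.05,0,0,0,0,-1],[-0.02,-0.05,0,0,0,0,-1],[0,0,0,0,0,0,-1]]])

```text
time: 5.92
tcp_pos: [0.5959, -0.1578, 0.1671]
tool_rot: [[-1.0, -0.007, 0.009], [-0.007, 1.0, 0.005], [-0.009, 0.005, -1.0]]
wrist_force: [0.5, 0.0, -1.0]
finger_gap: 0.0671
```

>>> apply_moves(steps=[[[-0.006,-0.036,0.01,0.3,0.5,0.4,-1],[-0.004,-0.02,0.03,0,0,0,-1],[0,0,0.03,0,0,0,-1],[0,0,0.01,0,0,0,-1],[0,0,0,0,0,0,-1]]])

```text
time: 6.55
tcp_pos: [0.6059, -0.2133, 0.0848]
tool_rot: [[-1.0, -0.0, -0.001], [-0.0, 1.0, 0.001], [0.001, 0.001, -1.0]]
wrist_force: [0.1, 0.7, -1.7]
finger_gap: 0.0669
```

```bash
python3 - <<'E'
from h import *
f=grab('scene')
for k in('terra','blue'):
  for a,c,bb in blobs(f,k):
    if 230<c[0]<330 and 230<c[1]<340: print(k,a,c,bb)
u=proj(f,[.6055,-.2145,.05])[0];x,y=u.astype(int)
cv2.imwrite('pics/s2.png',cv2.resize(f['pixels'][y-50:y+50,x-60:x+60],None,fx=5,fy=5,interpolation=cv2.INTER_CUBIC));print(x,y)
E
```

```text
terra 349.0 [282.00620821 295.03963706] (273, 279, 18, 31)
blue 703.5 [283.21866856 312.03150912] (259, 288, 43, 39)
278 299
```

View pics/s2.png

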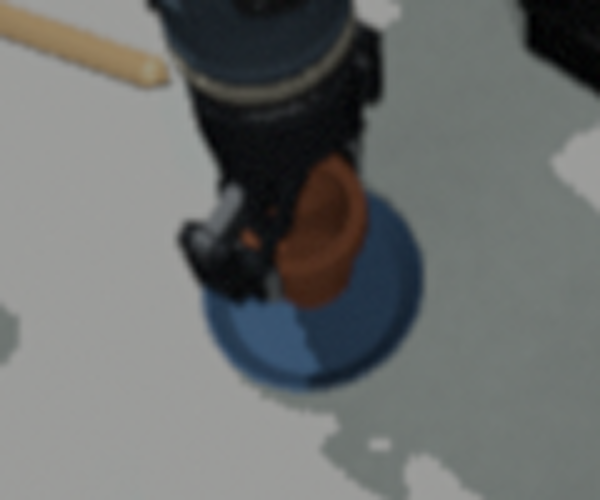

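```bash
python3 - <<'E'
from h import *
f=grab('scene')
p=bot.get_state()['tcp_pos'];y=p[1];print(p)
def py(uv):
    o,d=ray(f,uv);return (o+d*(y-o[1])/d[1]).round(4)
for uv in[(283,292),(282,307)]:print(py(uv))
# predicted silhouettes for tilts (numbers only), pivot at collar mid
for t in(0,10,20,30,40):
    a=np.radians(t);ax=np.array([np.sin(a),0,np.cos(a)]);e=np.array([np.cos(a),0,-np.sin(a)]);piv=np.array([p[0],y,p[2]+.004])
    P=[]
    for h,r in((.009,.034),(-.059,.022)):
        P.append(proj(f,[piv+h*ax+r*(np.cos(q)*e+np.sin(q)*np.array([0,1,0])) for q in np.linspace(0,6.28,40)]))
    print(t,'rim',P[0].min(0).round(),P[0].max(0).round(),'foot',P[1].min(0).round(),P[1].max(0).round())
cv2.imwrite('pics/s3.png',cv2.resize(f['pixels'][270:320,250:310],None,fx=10,fy=10,interpolation=cv2.INTER_CUBIC))
E
```

```text
[ 0.60651366 -0.21351427  0.08591423]
[ 0.6236 -0.2135  0.1047]
[ 0.6106 -0.2135  0.008 ]
0 rim [264. 278.] [291. 303.] foot [271. 295.] [288. 311.]
10 rim [264. 277.] [292. 304.] foot [268. 292.] [285. 309.]
20 rim [265. 277.] [292. 305.] foot [265. 290.] [282. 307.]
30 rim [266. 277.] [292. 305.] foot [262. 287.] [278. 305.]
40 rim [267. 277.] [291. 306.] foot [259. 285.] [275. 302.]
```

View pics/s3.png

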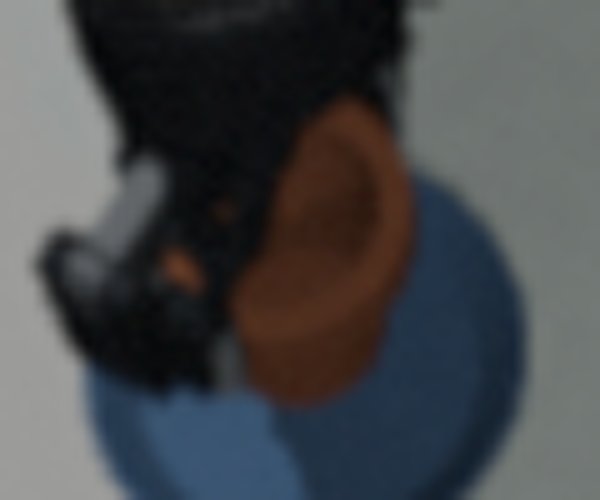

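Looks tilted, but the silhouette (right edge 291, bottom 310) matches the upright prediction; the gripper just hides the left half of the rim. Lowering.

>>> apply_moves(steps=[[[0.001,-0.001,0.01,0,0,0,-1],[0,0,0.008,0,0,0,-1],[0,0,0.003,0,0,0,-1],[0,0,0,0,0,0,-1],[0,0,0,0,0,0,-1]]])

```text
time: 7.28
tcp_pos: [0.6067, -0.2144, 0.0659]
tool_rot: [[-1.0, -0.001, 0.004], [-0.001, 1.0, -0.001], [-0.004, -0.001, -1.0]]
wrist_force: [-0.7, -0.0, -1.0]
finger_gap: 0.0669
```

>>> apply_moves(steps=[[[0.001,0,0.003,0,0.2,0,-1],[0,0,0.003,0,0,0,-1],[0,0,0,0,0,0,-1],[0,0,0,0,0,0,-1],[0,0,0,0,0,0,-1]]])

```text
time: 7.9
tcp_pos: [0.6066, -0.2145, 0.0614]
tool_rot: [[-1.0, -0.001, 0.003], [-0.001, 1.0, -0.001], [-0.003, -0.001, -1.0]]
wrist_force: [1.1, 1.3, 0.1]
finger_gap: 0.0671
```

>>> apply_moves(steps=[[[0,0,0.001,0,0,0,-1],[0,0,0,0,0,0,0.9],[0,0,0,0,0,0,1],[0,0,0,0,0,0,1],[0,0,0,0,0,0,1]]])

```text
time: 8.52
tcp_pos: [0.607, -0.2146, 0.0611]
tool_rot: [[-1.0, -0.001, 0.004], [-0.001, 1.0, -0.002], [-0.004, -0.002, -1.0]]
wrist_force: [-0.1, 0.2, -0.4]
finger_gap: 0.085
```

>>> apply_moves(steps=[[[0,0,-0.01,0,0,0,1],[0,0,-0.03,0,0,0,1],[0,0,-0.04,0,0,0,1],[0,0.04,-0.04,0,0,0,1],[0,0.05,0,0,0,0,1]]])

```text
time: 9.15
tcp_pos: [0.6066, -0.1255, 0.1867]
tool_rot: [[-1.0, 0.004, 0.005], [0.004, 1.0, -0.002], [-0.005, -0.002, -1.0]]
wrist_force: [0.4, 0.7, -1.1]
finger_gap: 0.0856
```

>>> apply_moves(steps=[[[0,0.05,0,0,0,0,1],[0,0.05,0,0,0,0,1],[0,0.05,0,0,0,0,1],[0,0.05,0,0,0,0,1],[0,0.05,0,0,0,0,1]]])

```text
time: 9.78
tcp_pos: [0.6081, 0.1318, 0.192]
tool_rot: [[-1.0, 0.006, 0.012], [0.006, 1.0, -0.001], [-0.012, -0.001, -1.0]]
wrist_force: [-0.5, 0.2, 0.0]
finger_gap: 0.0851
```

```bash
python3 - <<'E'
from h import *
for n in('top','scene'):
    f=grab(n,n+'4.png')
    for k in('terra','blue'):
        for a,c,bb in blobs(f,k):
            if n=='top' and not(230<c[0]<440 and 150<c[1]<210): continue
            if n=='scene' and not(190<c[0]<400 and 170<c[1]<340): continue
            print(n,k,a,c.round(1),bb,'z.07',plane(f,c,.07)[:2].round(4),'z.05',plane(f,c,.05)[:2].round(4),'.016',plane(f,c,.016)[:2].round(4))
    if n=='scene':im=f['pixels']
cv2.imwrite('pics/s4.png',cv2.resize(im[160:340,180:380],None,fx=3,fy=3,interpolation=cv2.INTER_CUBIC))
E
```

```text
top terra 194.0 [285.9 185. ] (278, 177, 16, 17) z.07 [0.5899 0.2034] z.05 [0.5936 0.2043] .016 [0.5998 0.206 ]
top terra 324.0 [419.  176.4] (409, 166, 21, 21) z.07 [ 0.6068 -0.2153] z.05 [ 0.6106 -0.2199] .016 [ 0.6172 -0.2278]
top blue 451.5 [411.4 184.1] (398, 164, 35, 34) z.07 [ 0.5828 -0.1898] z.05 [ 0.5864 -0.1941] .016 [ 0.5924 -0.2014]
scene terra 145.5 [206.8 308.3] (200, 301, 14, 15) z.07 [ 0.4689 -0.3262] z.05 [ 0.4586 -0.3214] .016 [ 0.441  -0.3132]
scene terra 560.5 [278.9 298.2] (266, 284, 26, 31) z.07 [ 0.6114 -0.2191] z.05 [ 0.6045 -0.2117] .016 [ 0.5926 -0.1993]
scene terra 159.0 [275.9 217.3] (269, 210, 14, 17) z.07 [ 0.4634 -0.0058] z.05 [0.453  0.0066] .016 [0.4352 0.0275]
scene terra 225.0 [345.3 193.2] (338, 184, 16, 21) z.07 [0.6038 0.1782] z.05 [0.5967 0.1948] .016 [0.5845 0.2231]
scene blue 678.5 [281.2 311.9] (259, 288, 44, 39) z.07 [ 0.636  -0.2467] z.05 [ 0.6296 -0.24  ] .016 [ 0.6187 -0.2286]
```

View pics/s4.png

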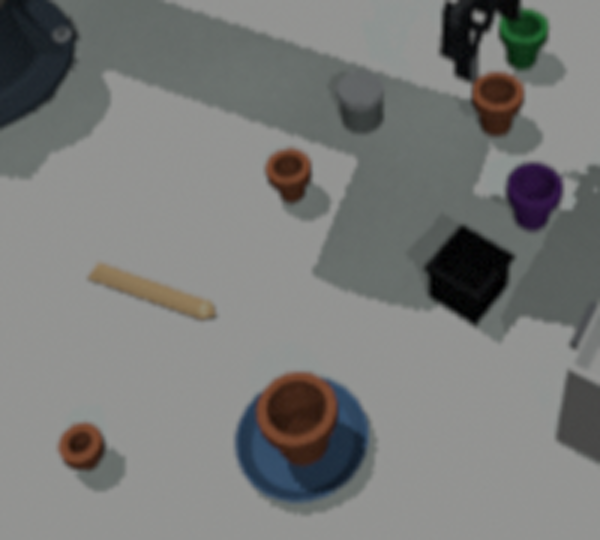

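>>> apply_moves(steps=[[[0.007,0.035,0,0,0.7,0.4,1],[0.005,0.034,0.02,0,0,0,1],[0,0,0.03,0,0,0,1],[0,0,0.02,0,0,0,1],[0,0,0,0,0,0,1]]])

```text
time: 10.5
tcp_pos: [0.597, 0.2056, 0.1237]
tool_rot: [[-1.0, 0.007, 0.004], [0.007, 1.0, 0.0], [-0.004, 0.0, -1.0]]
wrist_force: [-0.2, -0.1, 0.1]
finger_gap: 0.0852
```

>>> apply_moves(steps=[[[0.003,-0.004,0.02,0,0.2,0.4,1],[0,0,0.02,0,0,0,1],[0,0,0.015,0,0,0,1],[0,0,0.008,0,0,0,1],[0,0,0,0,0,0,1]]])

```text
time: 11.12
tcp_pos: [0.5974, 0.2007, 0.0647]
tool_rot: [[-1.0, 0.016, 0.007], [0.016, 1.0, 0.002], [-0.007, 0.002, -1.0]]
wrist_force: [0.7, -0.1, 0.1]
finger_gap: 0.0858
```

>>> apply_moves(steps=[[[0.003,0,0.004,0.1,0.4,-0.9,1],[0.001,0,0.006,0,0,0,1],[0,0,0,0,0,0,1],[0,0,0,0,0,0,1],[0,0,0,0,0,0,1]]])

```text
time: 11.75
tcp_pos: [0.5939, 0.2011, 0.0556]
tool_rot: [[-1.0, -0.001, 0.002], [-0.001, 1.0, 0.001], [-0.002, 0.001, -1.0]]
wrist_force: [0.8, -0.2, -0.3]
finger_gap: 0.0855
```

>>> apply_moves(steps=[[[0,0,0,0,0,0,-1],[0,0,0,0,0,0,-1],[0,0,0,0,0,0,-1],[0,0,0,0,0,0,-1],[0,0,0,0,0,0,-1]]])

```text
time: 12.38
tcp_pos: [0.5942, 0.2012, 0.056]
tool_rot: [[-1.0, -0.001, 0.002], [-0.001, 1.0, 0.001], [-0.002, 0.001, -1.0]]
wrist_force: [-0.5, 0.7, 0.2]
finger_gap: 0.0554
```

>>> apply_moves(steps=[[[0,0,0,0,0,0,-1],[0,0,0,0,0,0,-1],[0,0,-0.02,0,0,0,-1],[0,0,-0.05,0,0,0,-1],[0,0,-0.06,0,0,0,-1]]])

```text
time: 13.0
tcp_pos: [0.591, 0.2, 0.1834]
tool_rot: [[-1.0, -0.001, -0.008], [-0.001, 1.0, -0.002], [0.008, -0.002, -1.0]]
wrist_force: [1.4, -0.0, -0.7]
finger_gap: 0.0559
```

>>> apply_moves(steps=[[[0,-0.03,-0.01,0,0,0,-1],[0,-0.05,0,0,0,0,-1],[0,-0.05,0,0,0,0,-1],[0,-0.05,0,0,0,0,-1],[0,-0.05,0,0,0,0,-1]]])

```text
time: 13.62
tcp_pos: [0.5941, -0.0319, 0.1993]
tool_rot: [[-1.0, -0.008, 0.002], [-0.008, 1.0, 0.0], [-0.002, 0.0, -1.0]]
wrist_force: [-0.5, -0.2, -0.8]
finger_gap: 0.0556
```

>>> apply_moves(steps=[[[-0.004,-0.05,0,0,0,0.4,-1],[-0.004,-0.05,0,0,0,0,-1],[-0.004,-0.05,0,0,0,0,-1],[0,-0.025,0.02,0,0,0,-1],[0,0,0,0,0,0,-1]]])

```text
time: 14.25
tcp_pos: [0.6055, -0.2164, 0.1782]
tool_rot: [[-1.0, 0.004, 0.001], [0.004, 1.0, 0.0], [-0.001, 0.0, -1.0]]
wrist_force: [0.6, 1.2, 0.2]
finger_gap: 0.0558
```

```bash
cat >> h.py <<'E'
def sil(f,piv,hs,t=0,tx=0):
    ax=np.array([np.sin(np.radians(t)),np.sin(np.radians(tx)),1.]);ax/=np.linalg.norm(ax);e=np.cross([0,1,0],ax);e/=np.linalg.norm(e);g=np.cross(ax,e);o=[]
    for h,r in hs:
        P=proj(f,[piv+h*ax+r*(np.cos(q)*e+np.sin(q)*g) for q in np.linspace(0,6.28,60)]);o.append((P.min(0).round(1),P.max(0).round(1)))
    return o
E
python3 - <<'E'
from h import *
s=bot.get_state();p=s['tcp_pos'];print(p,s['wrist_force'],s['finger_gap'])
f=grab('scene');x,y=proj(f,[p])[0].astype(int)
for a,c,bb in blobs(f,'terra'):
    if abs(c[0]-x)<30 and -30<c[1]-y<60: print(a,c,bb)
base=p-[0,0,.0556]
for t in(0,15,30):print(t,sil(f,base+[0,0,.049],((.009,.029),(-.009,.029),(-.049,.018)),t))
cv2.imwrite('pics/s5.png',cv2.resize(f['pixels'][y-40:y+70,x-60:x+60],None,fx=5,fy=5,interpolation=cv2.INTER_CUBIC));print(x,y)
E
```

```text
[ 0.60549285 -0.216441    0.17824917] [0.63325209 1.18756515 0.20389382] 0.05575248429646105
815.0 [278.30204499 290.88445808] (266, 263, 26, 52)
0 [(array([260.1, 263. ]), array([285.4, 285.6])), (array([261.1, 267. ]), array([286.1, 289.4])), (array([267.9, 279.5]), array([282.8, 293.1]))]
15 [(array([260.8, 262.7]), array([286.2, 286.8])), (array([260.2, 265.8]), array([285.2, 289.6])), (array([263.5, 276.6]), array([278.5, 291. ]))]
30 [(array([261.9, 262.6]), array([286.4, 287.7])), (array([259.9, 264.8]), array([284. , 289.6])), (array([260.3, 273.9]), array([274.7, 288.8]))]
272 274
```

View pics/s5.png

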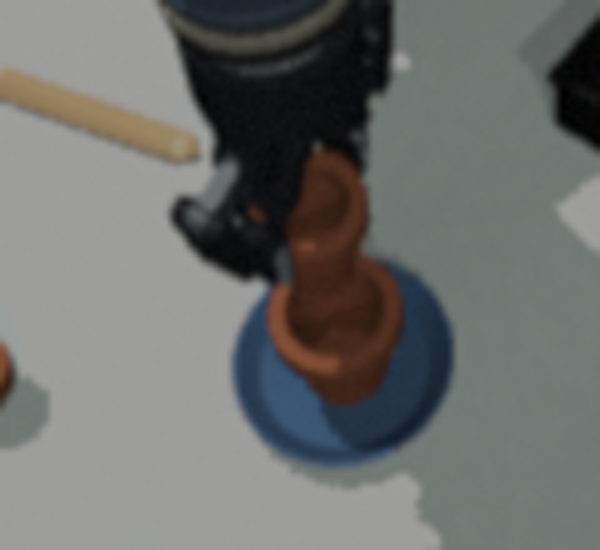

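>>> apply_moves(steps=[[[-0.001,0.0015,0.02,0,0,-0.2,-1],[0,0,0.02,0,0,0,-1],[0,0,0.015,0,0,0,-1],[0,0,0,0,0,0,-1],[0,0,0,0,0,0,-1]]])

```text
time: 14.92
tcp_pos: [0.6094, -0.2098, 0.1271]
tool_rot: [[-1.0, -0.005, 0.008], [-0.005, 1.0, -0.001], [-0.008, -0.001, -1.0]]
wrist_force: [0.4, 0.1, -0.7]
finger_gap: 0.0555
```

>>> apply_moves(steps=[[[0.0025,-0.005,0,0,0.45,0.3,-1],[0,0,0.006,0,0,0,-1],[0,0,0.006,0,0,0,-1],[0,0,0,0,0,0,-1],[0,0,0,0,0,0,-1]]])

```text
time: 15.55
tcp_pos: [0.6074, -0.2156, 0.1156]
tool_rot: [[-1.0, 0.001, 0.001], [0.001, 1.0, -0.001], [-0.001, -0.001, -1.0]]
wrist_force: [-0.4, -1.0, -0.9]
finger_gap: 0.0558
```

>>> apply_moves(steps=[[[0.0005,0.001,0.006,0,0,0,-1],[0,0,0.006,0,0,0,-1],[0,0,0.005,0,0,0,-1],[0,0,0,0,0,0,-1],[0,0,0,0,0,0,-1]]])

```text
time: 16.18
tcp_pos: [0.6068, -0.2144, 0.0972]
tool_rot: [[-1.0, 0.001, 0.001], [0.001, 1.0, -0.001], [-0.001, -0.001, -1.0]]
wrist_force: [0.3, 0.2, -0.9]
finger_gap: 0.0553
```

>>> apply_moves(steps=[[[0,0,0.003,0,0,0,-1],[0,0,0.003,0,0,0,-1],[0,0,0.001,0,0,0,-1],[0,0,0,0,0,0,-1],[0,0,0,0,0,0,-1]]])

```text
time: 16.8
tcp_pos: [0.607, -0.2145, 0.0902]
tool_rot: [[-1.0, 0.001, 0.002], [0.001, 1.0, -0.001], [-0.002, -0.001, -1.0]]
wrist_force: [-0.6, -0.6, -0.4]
finger_gap: 0.0555
```

>>> apply_moves(steps=[[[0,0,0.001,0,0,0,-1],[0,0,0,0,0,0,0.8],[0,0,0,0,0,0,1],[0,0,0,0,0,0,1],[0,0,0,0,0,0,1]]])

```text
time: 17.42
tcp_pos: [0.6075, -0.2148, 0.09]
tool_rot: [[-1.0, 0.001, 0.003], [0.001, 1.0, -0.002], [-0.003, -0.002, -1.0]]
wrist_force: [-0.7, -0.5, -1.4]
finger_gap: 0.0854
```

>>> apply_moves(steps=[[[0,0,-0.01,0,0,0,1],[0,0,-0.03,0,0,0,1],[0,0,-0.04,0,0,0,1],[0.02,0.03,-0.02,0,0,0,1],[0.03,0.04,0,0,0,0,1]]])

```text
time: 18.05
tcp_pos: [0.5581, -0.1451, 0.1945]
tool_rot: [[-1.0, 0.004, 0.005], [0.004, 1.0, -0.002], [-0.005, -0.002, -1.0]]
wrist_force: [0.6, 0.3, 0.4]
finger_gap: 0.0852
```

>>> apply_moves(steps=[[[0.03,0.04,0,0,0,0,1],[0.03,0.04,0,0,0,0,1],[0.03,0.04,0,0,0,0,1],[0.015,0.025,0.02,0,0,0,1],[0,0,0,0,0,0,1]]])

```text
time: 18.68
tcp_pos: [0.4496, 0.0059, 0.1779]
tool_rot: [[-1.0, 0.002, 0.011], [0.002, 1.0, -0.002], [-0.011, -0.002, -1.0]]
wrist_force: [-0.2, 0.2, 0.7]
finger_gap: 0.0856
```

```bash
python3 - <<'E'
from h import *
f=grab('scene')
for a,c,bb in blobs(f,'terra'):
    if 250<c[0]<310 and 260<c[1]<330: print(a,c,bb)
P=np.array([.6068,-.2148,.006])
for z,r in((.068,.034),(.086,.029),(.057,.024)):print(sil(f,P+[0,0,0],((z,r),)))
cv2.imwrite('pics/s6.png',cv2.resize(f['pixels'][265:325,245:315],None,fx=8,fy=8,interpolation=cv2.INTER_CUBIC))
E
```

```text
584.5 [278.73481608 297.60364984] (266, 283, 26, 32)
[(array([264.6, 283. ]), array([291.7, 308.1]))]
[(array([265.7, 281.3]), array([289.1, 302.9]))]
[(array([269.1, 288.6]), array([288. , 306.2]))]
```

View pics/s6.png

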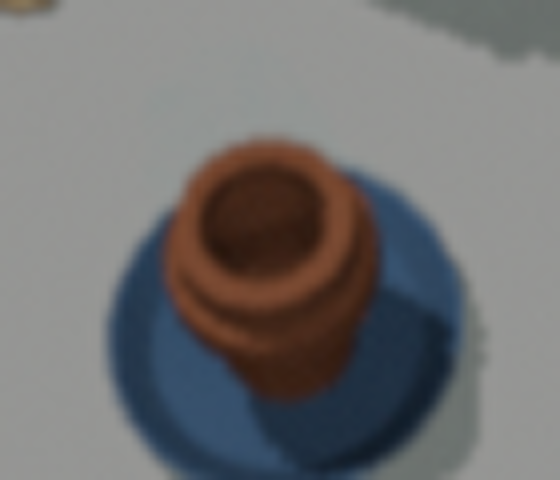

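>>> apply_moves(steps=[[[0.003,0.008,0.02,-0.1,0.6,0,1],[0,0,0.03,0,0,0,1],[0,0,0.03,0,0,0,1],[0,0,0.02,0,0,0,1],[0,0,0,0,0,0,1]]])

```text
time: 19.35
tcp_pos: [0.4565, 0.0097, 0.081]
tool_rot: [[-1.0, 0.007, 0.013], [0.007, 1.0, -0.002], [-0.013, -0.001, -1.0]]
wrist_force: [0.6, 0.4, 0.8]
finger_gap: 0.085
```

>>> apply_moves(steps=[[[0.01,0.005,0,-0.1,0.7,-0.4,1],[0.001,0,0.01,0,0,0,1],[0,0,0.01,0,0,0,1],[0,0,0.006,0,0,0,1],[0,0,0,0,0,0,1]]])

```text
time: 19.98
tcp_pos: [0.4472, 0.0145, 0.0557]
tool_rot: [[-1.0, 0.0, 0.004], [0.0, 1.0, 0.0], [-0.004, 0.0, -1.0]]
wrist_force: [-0.0, 0.6, -0.0]
finger_gap: 0.0854
```

>>> apply_moves(steps=[[[0.0015,0,0.005,0,0.2,0,1],[0,0,0.004,0,0,0,1],[0,0,0,0,0,0,1],[0,0,0,0,0,0,1],[0,0,0,0,0,0,1]]])

```text
time: 20.6
tcp_pos: [0.446, 0.0145, 0.0464]
tool_rot: [[-1.0, -0.0, 0.001], [-0.0, 1.0, 0.0], [-0.001, 0.0, -1.0]]
wrist_force: [-0.5, 0.1, 0.8]
finger_gap: 0.0854
```

>>> apply_moves(steps=[[[0,0,0,0,0,0,-1],[0,0,0,0,0,0,-1],[0,0,0,0,0,0,-1],[0,0,0,0,0,0,-1],[0,0,0,0,0,0,-1]]])

```text
time: 21.22
tcp_pos: [0.4462, 0.0145, 0.0468]
tool_rot: [[-1.0, 0.0, 0.002], [0.0, 1.0, 0.0], [-0.002, 0.0, -1.0]]
wrist_force: [-0.2, -0.8, 0.7]
finger_gap: 0.046
```

>>> apply_moves(steps=[[[0,0,0,0,0,0,-1],[0,0,0,0,0,0,-1],[0,0,0,0,0,0,-1],[0,0,0,0,0,0,-1],[0,0,0,0,0,0,-1]]])

```text
time: 21.85
tcp_pos: [0.4462, 0.0145, 0.0468]
tool_rot: [[-1.0, 0.0, 0.002], [0.0, 1.0, 0.0], [-0.002, 0.0, -1.0]]
wrist_force: [0.1, 0.7, 0.9]
finger_gap: 0.0458
```

>>> apply_moves(steps=[[[0,0,-0.02,0,0,0,-1],[0,0,-0.05,0,0,0,-1],[0,0,-0.06,0,0,0,-1],[-0.02,-0.03,-0.03,0,0,0,-1],[-0.03,-0.04,0,0,0,0,-1]]])

```text
time: 22.48
tcp_pos: [0.4949, -0.0552, 0.2113]
tool_rot: [[-1.0, -0.005, -0.001], [-0.005, 1.0, 0.0], [0.001, 0.0, -1.0]]
wrist_force: [0.2, 0.4, -1.1]
finger_gap: 0.0458
```

>>> apply_moves(steps=[[[-0.03,-0.04,0,0,0,0,-1],[-0.03,-0.04,0,0,0,0,-1],[-0.03,-0.04,0,0,0,0,-1],[-0.01,-0.02,0,0,0,0,-1],[0,0,0,0,0,0,-1]]])

```text
time: 23.1
tcp_pos: [0.5997, -0.202, 0.2098]
tool_rot: [[-1.0, -0.002, -0.0], [-0.002, 1.0, 0.0], [0.0, 0.0, -1.0]]
wrist_force: [-0.8, 0.8, -0.8]
finger_gap: 0.0458
```

>>> apply_moves(steps=[[[-0.007,-0.013,0.02,0,0,0,-1],[0,0,0.02,0,0,0,-1],[0,0,0.015,0,0,0,-1],[0,0,0,0,0,0,-1],[0,0,0,0,0,0,-1]]])

```text
time: 23.72
tcp_pos: [0.6053, -0.2135, 0.149]
tool_rot: [[-1.0, -0.005, -0.004], [-0.005, 1.0, 0.002], [0.004, 0.002, -1.0]]
wrist_force: [-0.7, 0.1, -0.3]
finger_gap: 0.0458
```

```bash
python3 - <<'E'
from h import *
s=bot.get_state();p=s['tcp_pos'];print(p)
f=grab('scene')
for t in(0,15):print(t,sil(f,p-[0,0,.0467]+[0,0,.039],((.009,.024),(-.009,.024),(-.039,.014)),t))
print('58rim',sil(f,np.array([.607,-.2148,.092]),((0,.029),(0,.020))))
cv2.imwrite('pics/s7.png',cv2.resize(f['pixels'][255:325,240:315],None,fx=8,fy=8,interpolation=cv2.INTER_CUBIC))
E
```

```text
[ 0.60530956 -0.21345003  0.1490081 ]
0 [(array([264.6, 270.5]), array([285. , 288.9])), (array([265.5, 274.3]), array([285.6, 292.5])), (array([271.1, 284. ]), array([282.5, 294.5]))]
15 [(array([265.4, 270.4]), array([285.7, 289.9])), (array([264.7, 273.3]), array([284.7, 292.6])), (array([267.7, 281.8]), array([279.1, 292.8]))]
58rim [(array([265.7, 281.3]), array([289.2, 303. ])), (array([269.4, 284.6]), array([285.6, 299.5]))]
```

View pics/s7.png

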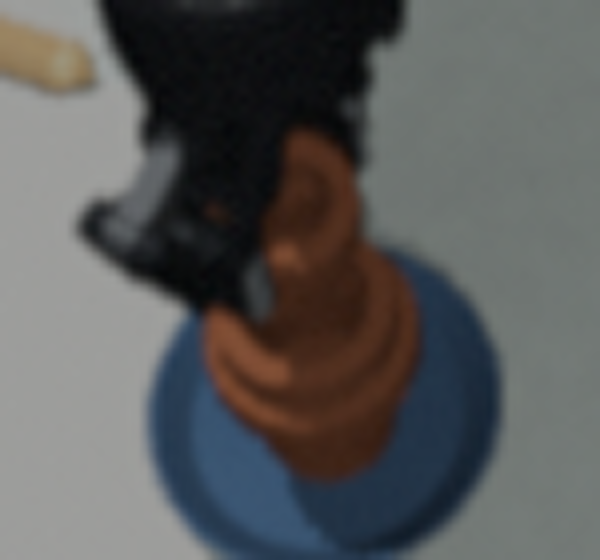

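>>> apply_moves(steps=[[[-0.0015,-0.0015,0.005,0.1,-0.2,0.2,-1],[0,0,0.006,0,0,0,-1],[0,0,0.006,0,0,0,-1],[0,0,0,0,0,0,-1],[0,0,0,0,0,0,-1]]])

```text
time: 24.4
tcp_pos: [0.6074, -0.2151, 0.1319]
tool_rot: [[-1.0, -0.001, 0.002], [-0.001, 1.0, -0.001], [-0.002, -0.001, -1.0]]
wrist_force: [-0.4, 0.1, -0.3]
finger_gap: 0.0458
```

>>> apply_moves(steps=[[[0,0,0.005,0,0,0,-1],[0,0,0.005,0,0,0,-1],[0,0,0.004,0,0,0,-1],[0,0,0,0,0,0,-1],[0,0,0,0,0,0,-1]]])

```text
time: 25.02
tcp_pos: [0.6075, -0.2151, 0.117]
tool_rot: [[-1.0, -0.001, 0.002], [-0.001, 1.0, -0.001], [-0.002, -0.001, -1.0]]
wrist_force: [0.4, -0.6, -1.2]
finger_gap: 0.0458
```

>>> apply_moves(steps=[[[0.0005,0,0.003,0,0,0,-1],[0,0,0.003,0,0,0,-1],[0,0,0.001,0,0,0,-1],[0,0,0,0,0,0,-1],[0,0,0,0,0,0,-1]]])

```text
time: 25.65
tcp_pos: [0.6071, -0.2151, 0.1097]
tool_rot: [[-1.0, -0.001, 0.002], [-0.001, 1.0, -0.001], [-0.002, -0.001, -1.0]]
wrist_force: [0.2, -0.9, -0.9]
finger_gap: 0.0455
```

>>> apply_moves(steps=[[[0,0,0.001,0,0,0,-1],[0,0,0,0,0,0,0.8],[0,0,0,0,0,0,1],[0,0,0,0,0,0,1],[0,0,0,0,0,0,1]]])

```text
time: 26.28
tcp_pos: [0.6074, -0.2153, 0.1091]
tool_rot: [[-1.0, -0.001, 0.003], [-0.001, 1.0, -0.001], [-0.003, -0.001, -1.0]]
wrist_force: [-0.4, 0.3, -0.3]
finger_gap: 0.0849
```

>>> apply_moves(steps=[[[0,0,-0.01,0,0,0,1],[0,0,-0.03,0,0,0,1],[0,0,-0.04,0,0,0,1],[0.04,-0.025,0,0,0,0,1],[0.04,-0.025,0,0,0,0,1]]])

```text
time: 26.9
tcp_pos: [0.5284, -0.2652, 0.1938]
tool_rot: [[-1.0, -0.006, 0.005], [-0.006, 1.0, -0.002], [-0.005, -0.002, -1.0]]
wrist_force: [0.3, -1.4, 0.5]
finger_gap: 0.0854
```

>>> apply_moves(steps=[[[0.04,-0.025,0,0,0,0,1],[0.035,-0.025,0,0,0,0,1],[0,0,0.03,0,0,0,1],[0,0,0.03,0,0,0,1],[0,0,0,0,0,0,1]]])

```text
time: 27.52
tcp_pos: [0.4501, -0.32, 0.1381]
tool_rot: [[-1.0, -0.002, 0.011], [-0.002, 1.0, -0.007], [-0.011, -0.007, -1.0]]
wrist_force: [0.3, 0.0, 0.5]
finger_gap: 0.0848
```

```bash
python3 - <<'E'
from h import *
f=grab('scene')
print([b for b in blobs(f,'terra') if 190<b[1][0]<310 and 260<b[1][1]<330])
print('48rim',sil(f,np.array([.607,-.2148,.110]),((0,.024),(0,.015))))
cv2.imwrite('pics/s8.png',cv2.resize(f['pixels'][245:330,180:315],None,fx=5,fy=5,interpolation=cv2.INTER_CUBIC))
E
```

```text
[(145.5, array([206.79037801, 308.30469645]), (200, 301, 14, 15)), (619.5, array([278.54264192, 297.02448211]), (266, 281, 26, 34))]
48rim [(array([266.9, 279.6]), array([286.6, 297.6])), (array([270.6, 282.9]), array([282.9, 294.1]))]
```

View pics/s8.png

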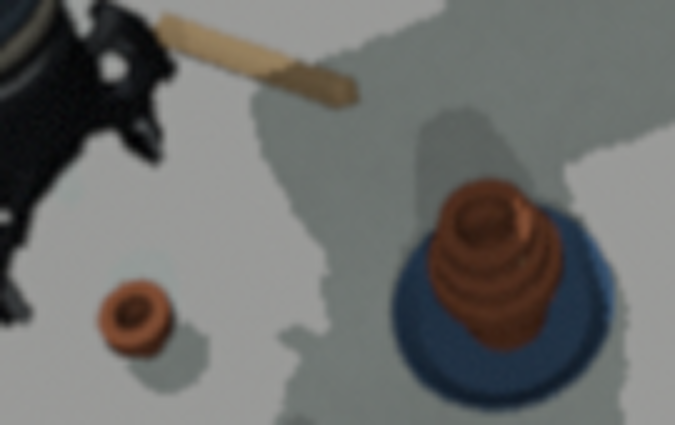

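>>> apply_moves(steps=[[[0.0025,0.0025,0.01,-0.4,0.6,0,1],[0,0,0.025,0,0,0,1],[0,0,0.02,0,0,0,1],[0,0,0,0,0,0,1],[0,0,0,0,0,0,1]]])

```text
time: 28.2
tcp_pos: [0.4519, -0.3189, 0.0876]
tool_rot: [[-1.0, -0.004, 0.007], [-0.004, 1.0, -0.004], [-0.007, -0.005, -1.0]]
wrist_force: [-0.1, 0.6, 0.6]
finger_gap: 0.0857
```

>>> apply_moves(steps=[[[0.004,0.001,0.01,-0.2,0.4,0.2,1],[0,0,0.014,0,0,0,1],[0,0,0.014,0,0,0,1],[0,0,0,0,0,0,1],[0,0,0,0,0,0,1]]])

```text
time: 28.82
tcp_pos: [0.4481, -0.3182, 0.048]
tool_rot: [[-1.0, 0.0, 0.0], [0.0, 1.0, -0.002], [-0.0, -0.002, -1.0]]
wrist_force: [-0.4, 0.0, 0.0]
finger_gap: 0.0855
```

>>> apply_moves(steps=[[[0.0005,0.0005,0.005,-0.1,0,0,1],[0,0,0.0045,0,0,0,1],[0,0,0,0,0,0,1],[0,0,0,0,0,0,1],[0,0,0,0,0,0,-1]]])

```text
time: 29.45
tcp_pos: [0.4481, -0.3181, 0.0386]
tool_rot: [[-1.0, 0.0, 0.002], [0.0, 1.0, -0.0], [-0.002, -0.0, -1.0]]
wrist_force: [-0.1, 0.0, 0.4]
finger_gap: 0.0703
```

>>> apply_moves(steps=[[[0,0,0,0,0,0,-1],[0,0,0,0,0,0,-1],[0,0,0,0,0,0,-1],[0,0,0,0,0,0,-1],[0,0,0,0,0,0,-1]]])

```text
time: 30.08
tcp_pos: [0.4483, -0.3182, 0.0391]
tool_rot: [[-1.0, 0.0, 0.002], [0.0, 1.0, -0.001], [-0.002, -0.001, -1.0]]
wrist_force: [-0.1, 0.4, 0.2]
finger_gap: 0.0358
```

>>> apply_moves(steps=[[[0,0,0,0,0,0,-1],[0,0,0,0,0,0,-1],[0,0,0,0,0,0,-1],[0,0,0,0,0,0,-1],[0,0,0,0,0,0,-1]]])

```text
time: 30.7
tcp_pos: [0.4483, -0.3182, 0.0391]
tool_rot: [[-1.0, 0.0, 0.002], [0.0, 1.0, -0.001], [-0.002, -0.001, -1.0]]
wrist_force: [-0.3, -0.0, -0.2]
finger_gap: 0.0355
```

>>> apply_moves(steps=[[[0,0,-0.02,0,0,0,-1],[0,0,-0.05,0,0,0,-1],[0,0,-0.06,0,0,0,-1],[0,0,-0.03,0,0,0,-1],[-0.03,0.02,-0.01,0,0,0,-1]]])

```text
time: 31.32
tcp_pos: [0.4762, -0.298, 0.2127]
tool_rot: [[-1.0, 0.003, -0.001], [0.003, 1.0, 0.001], [0.001, 0.001, -1.0]]
wrist_force: [1.0, -0.2, -0.5]
finger_gap: 0.0356
```

>>> apply_moves(steps=[[[-0.035,0.023,0,0,0,0,-1],[-0.035,0.023,0,0,0,0,-1],[-0.03,0.02,0,0,0,0,-1],[-0.02,0.01,0,0,0,0,-1],[0,0,0,0,0,0,-1]]])

```text
time: 31.95
tcp_pos: [0.6017, -0.219, 0.2134]
tool_rot: [[-1.0, 0.002, 0.001], [0.002, 1.0, 0.0], [-0.001, 0.0, -1.0]]
wrist_force: [0.2, -0.4, 0.1]
finger_gap: 0.0354
```

>>> apply_moves(steps=[[[-0.0055,0.004,0.01,0,0,0,-1],[0,0,0.02,0,0,0,-1],[0,0,0.015,0,0,0,-1],[0,0,0,0,0,0,-1],[0,0,0,0,0,0,-1]]])

```text
time: 32.58
tcp_pos: [0.605, -0.2161, 0.1657]
tool_rot: [[-1.0, 0.004, -0.001], [0.004, 1.0, 0.001], [0.001, 0.001, -1.0]]
wrist_force: [0.3, 0.1, -0.3]
finger_gap: 0.0357
```

```bash
python3 - <<'E'
from h import *
s=bot.get_state();p=s['tcp_pos'];print(p)
f=grab('scene')
for t in(0,15):print(t,sil(f,p-[0,0,.0391]+[0,0,.029],((.009,.019),(-.009,.019),(-.029,.010)),t))
print('48rim',sil(f,np.array([.607,-.2148,.110]),((0,.024),(0,.015))))
cv2.imwrite('pics/s9.png',cv2.resize(f['pixels'][250:320,240:315],None,fx=8,fy=8,interpolation=cv2.INTER_CUBIC))
E
```

```text
[ 0.60498814 -0.2161159   0.16574813]
0 [(array([265.2, 270.1]), array([281.6, 284.8])), (array([266.2, 274. ]), array([282.3, 288.5])), (array([270.9, 281.5]), array([279.2, 289. ]))]
15 [(array([266. , 270.1]), array([282.4, 285.7])), (array([265.3, 273. ]), array([281.4, 288.5])), (array([268.3, 279.7]), array([276.7, 287.8]))]
48rim [(array([266.9, 279.6]), array([286.6, 297.6])), (array([270.6, 282.9]), array([282.9, 294.1]))]
```

View pics/s9.png

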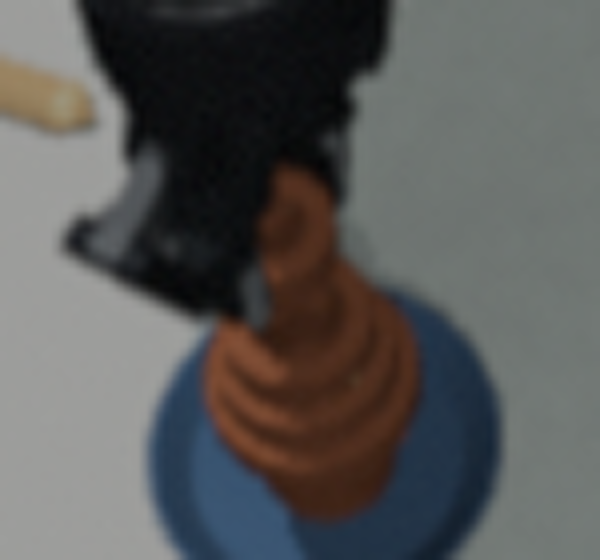

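>>> apply_moves(steps=[[[-0.002,0.001,0.005,0,0,-0.2,-1],[0,0,0.005,0,0,0,-1],[0,0,0.005,0,0,0,-1],[0,0,0,0,0,0,-1],[0,0,0,0,0,0,-1]]])

```text
time: 33.25
tcp_pos: [0.6076, -0.2152, 0.1508]
tool_rot: [[-1.0, 0.001, 0.001], [0.001, 1.0, 0.0], [-0.001, 0.0, -1.0]]
wrist_force: [0.2, -0.0, -0.9]
finger_gap: 0.0354
```

>>> apply_moves(steps=[[[0,0,0.005,0,0,0,-1],[0,0,0.005,0,0,0,-1],[0,0,0.005,0,0,0,-1],[0,0,0,0,0,0,-1],[0,0,0,0,0,0,-1]]])

```text
time: 33.88
tcp_pos: [0.6076, -0.2152, 0.1347]
tool_rot: [[-1.0, 0.001, 0.001], [0.001, 1.0, 0.0], [-0.001, 0.0, -1.0]]
wrist_force: [-0.2, 0.1, -0.8]
finger_gap: 0.0357
```

>>> apply_moves(steps=[[[0.0005,0,0.005,0,0,0,-1],[0,0,0.004,0,0,0,-1],[0,0,0,0,0,0,-1],[0,0,0,0,0,0,-1],[0,0,0,0,0,0,-1]]])

```text
time: 34.5
tcp_pos: [0.6092, -0.2163, 0.1296]
tool_rot: [[-1.0, 0.001, 0.008], [0.001, 1.0, -0.003], [-0.008, -0.003, -1.0]]
wrist_force: [0.3, 0.3, -0.0]
finger_gap: 0.0358
```

>>> apply_moves(steps=[[[0,0,0.003,0,0,0,-1],[0,0,0.002,0,0,0,-1],[0,0,0,0,0,0,-1],[0,0,0,0,0,0,-1],[0,0,0,0,0,0,-1]]])

```text
time: 35.12
tcp_pos: [0.6115, -0.2173, 0.1292]
tool_rot: [[-1.0, 0.001, 0.015], [0.001, 1.0, -0.006], [-0.015, -0.006, -1.0]]
wrist_force: [-0.0, 0.3, 2.6]
finger_gap: 0.0354
```

I mis-added: the seat for the smallest pot is at base z 0.090 (TCP 0.129), so it is already seated. I'll undo the slight push, then release.

>>> apply_moves(steps=[[[0.003,0.0015,-0.001,-0.3,0.85,0,-1],[0,0,0,0,0,0,-1],[0,0,0,0,0,0,-1],[0,0,0,0,0,0,-1],[0,0,0,0,0,0,-1]]])

```text
time: 35.75
tcp_pos: [0.608, -0.2156, 0.1293]
tool_rot: [[-1.0, 0.001, -0.002], [0.001, 1.0, -0.0], [0.002, -0.0, -1.0]]
wrist_force: [-0.9, 0.5, 0.4]
finger_gap: 0.0357
```

>>> apply_moves(steps=[[[0,0,0,0,0,0,0.3],[0,0,0,0,0,0,1],[0,0,0,0,0,0,1],[0,0,0,0,0,0,1],[0,0,0,0,0,0,1]]])

```text
time: 36.38
tcp_pos: [0.608, -0.2156, 0.1291]
tool_rot: [[-1.0, 0.001, -0.002], [0.001, 1.0, -0.0], [0.002, -0.0, -1.0]]
wrist_force: [1.0, -0.2, -0.2]
finger_gap: 0.0856
```

>>> apply_moves(steps=[[[0,0,-0.01,0,0,0,1],[0,0,-0.03,0,0,0,1],[0,0,-0.04,0,0,0,1],[0,0,-0.04,0,0,0,1],[0.05,0.03,0,0,0,0,1]]])

```text
time: 37.0
tcp_pos: [0.5616, -0.1869, 0.2554]
tool_rot: [[-1.0, 0.002, 0.002], [0.002, 1.0, -0.002], [-0.002, -0.002, -1.0]]
wrist_force: [0.7, 1.4, -0.1]
finger_gap: 0.0851
```

>>> apply_moves(steps=[[[0.05,0.03,0,0,0,0,1],[0.05,0.03,0,0,0,0,1],[0.05,0.03,0,0,0,0,1],[0.03,0.03,0,0,0,0,1],[0,0,0,0,0,0,1]]])

```text
time: 37.62
tcp_pos: [0.3744, -0.0627, 0.2589]
tool_rot: [[-1.0, 0.002, 0.01], [0.002, 1.0, -0.003], [-0.01, -0.003, -1.0]]
wrist_force: [0.8, -1.1, -0.8]
finger_gap: 0.0854
```

```bash
python3 - <<'E'
from h import *
f=grab('scene')
c=np.array([.607,-.2150,0])
for n,z,r in(('68',.074,.034),('58',.092,.029),('48',.110,.024),('38',.128,.019)):print(n,sil(f,c+[0,0,z],((0,r),)))
print([b for b in blobs(f,'terra') if 240<b[1][0]<310 and 250<b[1][1]<330])
g=grab('top')
a=cv2.resize(f['pixels'][260:325,245:315],None,fx=7,fy=7,interpolation=cv2.INTER_CUBIC)
b=cv2.resize(g['pixels'][148:213,380:425+1],None,fx=7,fy=7,interpolation=cv2.INTER_CUBIC)
cv2.imwrite('pics/s10.png',np.hstack([a,b])[:, :800])
print([(q[0],q[1].round(1),q[2]) for q in blobs(g,'terra') if 380<q[1][0]<450 and 140<q[1][1]<210])
for z in(.074,.128):print(proj(g,[c+[0,0,z]]))
cv2.imwrite('pics/s11.png',cv2.resize(f['pixels'],(800,500)))
E
```

```text
68 [(array([264.6, 283.1]), array([291.7, 308.2]))]
58 [(array([265.7, 281.4]), array([289.2, 303. ]))]
48 [(array([266.9, 279.6]), array([286.6, 297.7]))]
38 [(array([268.1, 277.8]), array([283.9, 292.2]))]
[(626.0, array([278.5471246 , 296.62939297]), (266, 279, 26, 36))]
[(325.5, array([419.2, 176.4]), (409, 167, 21, 20))]
[[419.15852386 176.09887281]]
[[423.04731309 172.59558799]]
```

View pics/s10.png

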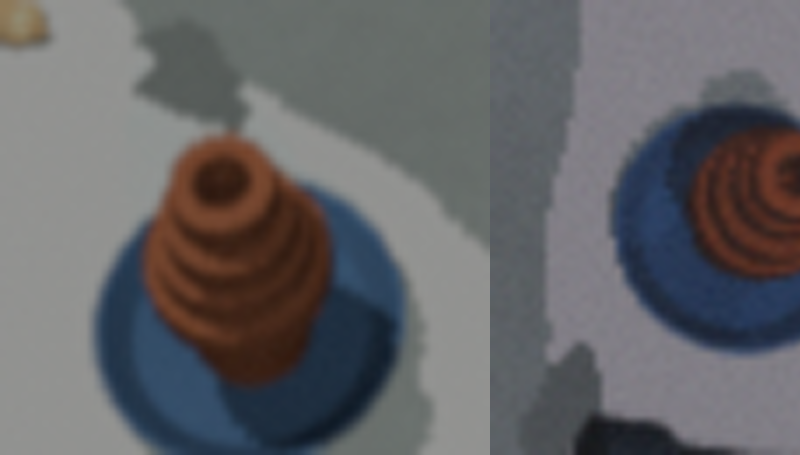

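View pics/s11.png

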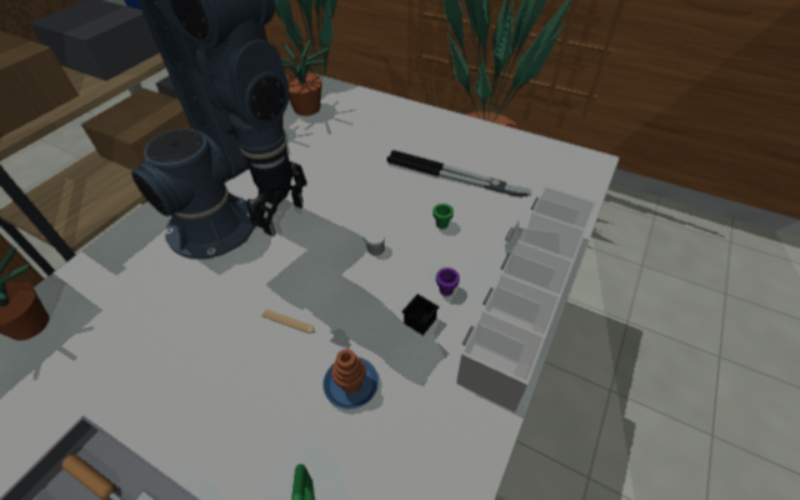

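```bash
python3 -c "
from h import *
s=bot.get_state();print(s['time'],s['wrist_force'],bot.close_job())"
```

```text
the job is handed in; nothing more can be done
37.725 [ 0.27430898 -0.49661583  0.33457457] None
```

The four round pots are stacked on the saucer, and the job is handed in at 37.7 s. I stood the 68 mm pot upright on it, then nested the 58, 48 and 38 mm pots one at a time.

- **Final views:** Both cameras show a concentric, level stack. In the scene view, the edges I compared agree with fully seated heights to about 1 to 1.5 pixels (roughly 3 to 4 mm). The 68 mm pot was about 2 mm from the saucer centre I measured.
- **Other things:** I moved none of the lopper, stick, tin, square pot or the green and purple look-alikes. They look unmoved by eye, but I did not measure them. The gripper was open and well clear at hand-in.
- **One slip:** I worked out the smallest pot's seat 10 mm too low. It stopped with a light push (2.6 N) at its true seat. I levelled the tool and recentred it before letting go, and the stack looked undisturbed afterwards.
- **One small disagreement:** The gripper gap read 1 mm to about 2.5 mm under the stated collar widths. Every pot still held upright and seated.

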